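Open the vented load lock

TASK

The small vacuum load lock on the bench is vented and has to be opened for loading. With the fingertips or the outside of the fingers only, gripping nothing, push the clamp lever with the red ball knob round to its stop so that its nose swings clear of the lid, then push the counterweighted lid up by its black bar past its balance point so that it tips back and stays open by itself against its stop. Do not throw the lid open, and leave the loose parts beside and inside the chamber where they are.

Things in the scene. Friction and masses are not known exactly. Their poses are not given: they have to be found in the camera images.
- load_lock: Small vacuum chamber fixed to the bench: steel pot 121 mm across, rim 83 mm above the bench, on a base plate 155 x 170 mm; lid hinged at the far side. Origin: on the bench under the pot's axis. x points from the front (handle side) to the hinge side, y left, z up; yaw -0.3 to 0.15 rad. A side port sticks out at the left to y = 89 mm, up to z = 85 mm.
- lid (a joint): Lid hinge, rad: 0 = shut and level; 1.66 = open, against its stop. Positive lifts the front edge and swings it to the far side. Below about 0.85 (balance point) the lid falls shut; beyond it, it tips back by itself, damped, in about 1 s. Shut, it takes 4 to 8 N of level push at the bar, less as it rises. While the clamp's nose is over it, it cannot be lifted. Lid: disc 121 mm across, 12 mm thick.
- lid_handle (a point): Middle of the black round bar to push, 13 mm thick, 84 mm long along the load lock's y, on two rods at its ends, free below. Shut, it is 145 mm in front of and 62 mm above the hinge axis, 152 mm above the bench; it moves with the lid on an arc of 158 mm radius about lid_hinge. A level push from the front, following the arc up and away, raises the lid. The point's axes turn with the lid.
- lid_hinge (a point): Point on the lid's hinge axis, midway along it: 68 mm behind the pot's axis, 90 mm above the bench. The axis runs along the load lock's y.
- counterweight (a point): Middle of the lid's counterweight, a dark steel bar 32 mm thick and 82 mm long along the load lock's y, on two arms over the hinge: its top is 166 mm above the bench when the lid is shut. It moves with the lid, back and down as the lid opens.
- clamp (a joint): Swing clamp at the front right of the lid, turning about an upright post, rad: 0 to 0.2 at the start (nose over the lid's rim), 1.6 = at its stop, nose clear (clear from about 1.2). Positive is counter-clockwise seen from above: the knob goes toward the load lock's +x. Friction of about 1.5 N at the knob; it stays where it is left.
- clamp_knob (a point): Centre of the red ball knob, 22 mm across, on a thin bent lever, 45 mm from the post's axis and 140 mm above the bench. Push it sideways; it moves with the clamp on a level circle about clamp_pivot.
- clamp_pivot (a point): Point on the upright axis of the clamp's post, at the knob's height (140 mm above the bench); fixed to the load lock at x = -39 mm, y = -67.5 mm. The post tops out at 114 mm above the bench.
- sample_blank: Loose small steel blank flange, 34 mm across and 8 mm high, lying on the copper stage inside the chamber. Origin: centre of its underside. To be left alone.
- centring_ring: Loose metal centring ring with black seal, 37 mm across and 9 mm high, on the bench left of the load lock. Origin: centre of its underside. To be left alone.
- grease_jar: Loose blue jar with white lid, 28 mm across and 41 mm high, on the bench left of the load lock. Origin: centre of its underside. To be left alone.
- ring_clamp: Loose metal ring clamp with a wing screw, 70 x 49 x 20 mm, on the bench right of the load lock. Origin: centre of its underside. To be left alone.

How it is judged:
By the outcome, as a careful person would: the job done as asked, in the order asked, and still so for the second after the job is handed in, with the robot touching nothing.
It also fails if it takes over 48 s, if anything falls off the work surface, if the arm or the gripper's body presses on something with over 40 N, if the wrist force passes 120 N, or if a joint passes its speed limit or range.

ROBOT

A 6-joint arm with a two-finger parallel gripper is mounted at the origin on a cart in front of the work surface, level with it; the furniture and walls round the work are solid. World frame = base frame: x ahead of the robot, y to its left, z up, the work surface at z = 0. Lengths are in m, angles in rad, forces in N, time in s.
With the tool pointing down it reaches from about 0.3 to 0.75 m from the base axis. Payload 8.5 kg.
Tool frame: the origin (TCP) lies midway between the tips of the shut fingers; the grasp point (between the pads) lies behind it (env.pinch_z is the z of the grasp point in the tool frame, in m); z points along the fingers, y is the direction in which the jaws open and shut (so a half turn about z gives the same grasp; the last joint's range is limited). The gripper opens to 88 mm and grips with 3 to 60 N. Pads are 18 mm wide; open, the fingers measure 123 mm over their backs; the gripper's body (75 mm by 187 mm) begins 45 mm behind the grasp point.
Start: joints at [0.971, 0.381, 1.297, -0, 1.464, -0.215], TCP at [0.206, 0.51, 0.239] pointing down, gripper open.
Joint ranges: [-3.11, 3.11], [-0.89, 2.33], [0.22, 2.48], [-1.42, 4.56], [0.17, 2.85], [-2.88, 2.88]. Speed limits (rad/s): [2.39, 2.39, 3.14, 3.14, 3.14, 3.14].

INTERFACE

Orientations are given as a 3x3 rotation matrix whose columns are the frame's x, y, z axes.
In Python, from station import sensors, cams, env gives the robot as it stands.
- The arm moves only by the tool send_rows, never from a script. Its argument "steps" is a list of rows, each a list of 6 numbers: the shift along the world's x, y, z in mm, then the turn, a rotation vector about the world's x, y, z in degrees. A call has 1 to 12 rows; each row shifts and turns the commanded pose from where the row before left it; what a row does not reach is not made up. A row lasts 1/10 s, in which the tool goes at most 50 mm and 8.59 degrees, less where a joint would pass 70% of its speed; a pose out of reach is approached as far as the arm can. A call is refused whole if a number of a shift passes 50 or a number of a turn 8.59, either way. A call with a gripper value outside its range is refused whole. "jaw" is the closure, from 0 (fully open) to 1 (shut), set as the call begins (left out, the last holds). The fingers move at their own pace and stop on an object; the grip force is fixed at half the most. Time passes only in rows, so rows that do not move let the fingers close. It gives the time, the measured TCP pose, the force and the opening at its end, in the units of the state.
- sensors.read_state(): the state, without advancing time (a new reading comes with each control period).
- cams.grab_frame(name): name is "scene" or "side" or "wrist"; returns a dict with "pixels" (420x560x3 uint8, red, green, blue), "mtx" (3x3 intrinsics, pixels), "xyz" and "rotation" of the camera in the world. Camera axes: x right, y up, looking along -z (the intrinsics and any distortion apply to the point x, -y, -z); pixel columns grow to the right and rows downward; lengths in m; the calibration is good to about 2 mm. A picture is of the moment at which its call begins. There is no depth.
- env.hand_in(): hands the job in, once; it reports no verdict.
The state is a dict: "clock": time; "joints": joint angles; "dq": joint speeds; "joint_torque": joint torques, N m; "tool_pos": TCP position; "tool_rot": TCP orientation; "force": force on the tool from outside, world axes, zero at the start; "wrist_torque": the same for the moment, N m; "finger_gap": finger opening in m.
Only numpy, scipy, OpenCV 4.12 (cv2) and the standard library are available. Lean on these libraries where they do the work, as an engineer would, in place of code of your own. Each camera call takes 0.05 s, during which the arm holds its last target.

## Working session

There is one attempt and no reset: what is moved stays moved. The work goes in short steps, Python scripts to look and compute and a tool call to move; the robot and the scene stay as the last step left them, time stands still between calls to the robot, and variables do not carry over. Pictures are saved under pics/ and viewed, and the job is handed in when it is done.

Besides the shell and the picture viewer there is one more tool, called after ">>>" by a JSON object that holds its "name" and its "arguments". send_rows: Moves the arm, as the interface text tells. Its arguments: {"type":"object","properties":{"steps":{"type":"array"},"jaw":{"type":"number"}},"required":["steps"]}

```bash
ls; mkdir -p pics; python3 - <<'E'
from station import sensors,cams,env
import cv2
s=sensors.read_state(); print(s['clock'],s['tool_pos'],s['tool_rot'],s['force'],s['finger_gap'],env.pinch_z)
for n in ['scene','side','wrist']:
    f=cams.grab_frame(n); cv2.imwrite(f'pics/a_{n}.png',f['pixels'][:,:,::-1]); print(n,f['mtx'].tolist(),f['xyz'],f['rotation'].tolist(),[k for k in f])
E
```

```text
pics
0.0 [0.20630392 0.50954812 0.23815755] [[-9.26871490e-01  3.75377992e-01 -7.77442501e-04]
 [ 3.75378693e-01  9.26870788e-01 -1.17415148e-03]
 [ 2.79838120e-04 -1.38012288e-03 -9.99999008e-01]] [ 0.14851094 -0.54223034 -0.6221406 ] 0.08836688501680022 -0.0187
scene [[456.4994511163667, 0.0, 272.8098608429747], [0.0, 456.4994511163667, 203.80146509293394], [0.0, 0.0, 1.0]] [0.23424977 0.36636066 0.75909918] [[-0.8669106492835749, 0.3728383012066662, -0.3308436599242279], [-0.498194012082273, -0.6699017281325973, 0.5504856046894668], [-0.01639062183380844, 0.6420461632922411, 0.7664907512277068]] ['pixels', 'mtx', 'xyz', 'rotation']
side [[518.4410718457531, 0.0, 277.5333890594716], [0.0, 518.4410718457531, 206.26461371080487], [0.0, 0.0, 1.0]] [ 0.31450678 -0.98699052  0.64046798] [[0.973576835003855, 0.12934841184799048, -0.1881944066551372], [-0.22745364307050858, 0.47593019545914744, -0.8495618219436247], [-0.020322071691395424, 0.8699192131471866, 0.4927753808780928]] ['pixels', 'mtx', 'xyz', 'rotation']
wrist [[317.39899469296654, 0.0, 276.28801696446084], [0.0, 317.39899469296654, 206.7068962576995], [0.0, 0.0, 1.0]] [0.12713536 0.53980903 0.38379663] [[0.37594086058617343, -0.8771344887803773, -0.298837008975981], [0.9266436056652957, 0.3557462621561352, 0.12155749685459498], [-0.0003121239238527784, -0.32261383348195344, 0.946530621282128]] ['pixels', 'mtx', 'xyz', 'rotation']
```

View pics/a_scene.png

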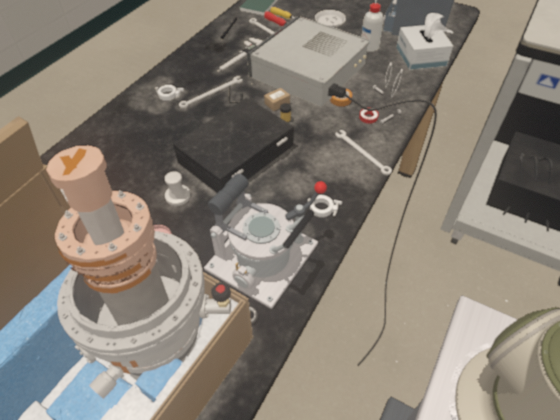

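View pics/a_side.png

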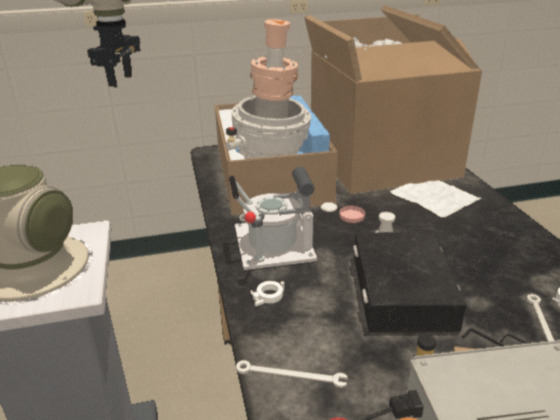

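View pics/a_wrist.png

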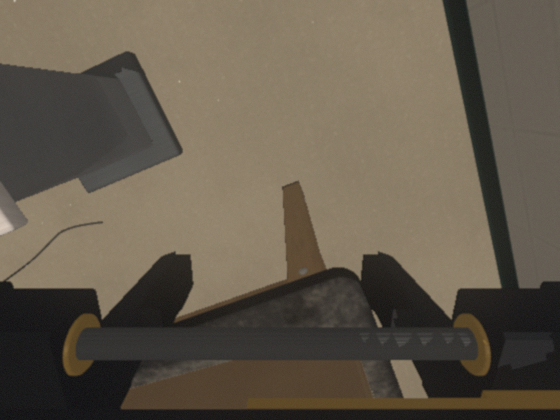

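```bash
cat > h.py <<'E'
import numpy as np,cv2
from station import sensors,cams,env
def proj(f,P):
    p=(np.atleast_2d(P)-f['xyz'])@f['rotation']; p=p*[1,-1,-1]
    q=p@f['mtx'].T; return q[:,:2]/q[:,2:]
def ray(f,uv):
    d=np.linalg.inv(f['mtx'])@[uv[0],uv[1],1]; return f['rotation']@(d*[1,-1,-1])
def onz(f,uv,z):
    d=ray(f,uv); return f['xyz']+d*(z-f['xyz'][2])/d[2]
def tri(fs,uvs):
    A=np.zeros((3,3));b=np.zeros(3)
    for f,uv in zip(fs,uvs):
        d=ray(f,uv);d/=np.linalg.norm(d);M=np.eye(3)-np.outer(d,d);A+=M;b+=M@f['xyz']
    return np.linalg.solve(A,b)
def crop(f,name,u0,v0,w,h,k):
    im=f['pixels'][v0:v0+h,u0:u0+w,::-1]
    cv2.imwrite(name,cv2.resize(im,None,fx=k,fy=k,interpolation=cv2.INTER_CUBIC))
E
python3 - <<'E'
from h import *
a=cams.grab_frame('scene');b=cams.grab_frame('side')
crop(a,'pics/b_scene.png',180,160,180,150,4)
crop(b,'pics/b_side.png',205,155,140,150,4)
def red(f,box):
    u0,v0,u1,v1=box; p=f['pixels'][v0:v1,u0:u1].astype(int)
    m=(p[...,0]>130)&(p[...,1]<70)&(p[...,2]<70); y,x=np.nonzero(m); return np.array([x.mean()+u0,y.mean()+v0]),m.sum()
ra=red(a,(300,170,340,205));rb=red(b,(235,200,262,230));print(ra,rb)
print(tri([a,b],[ra[0],rb[0]]),onz(a,ra[0],.14),onz(b,rb[0],.14))
E
```

```text
(array([320.58064516, 188.70967742]), np.int64(62)) (array([249.74509804, 218.68627451]), np.int64(51))
[ 0.44452393 -0.15329029  0.13787718] [ 0.44348188 -0.15144749  0.14      ] [ 0.44429086 -0.15665123  0.14      ]
```

View pics/b_scene.png

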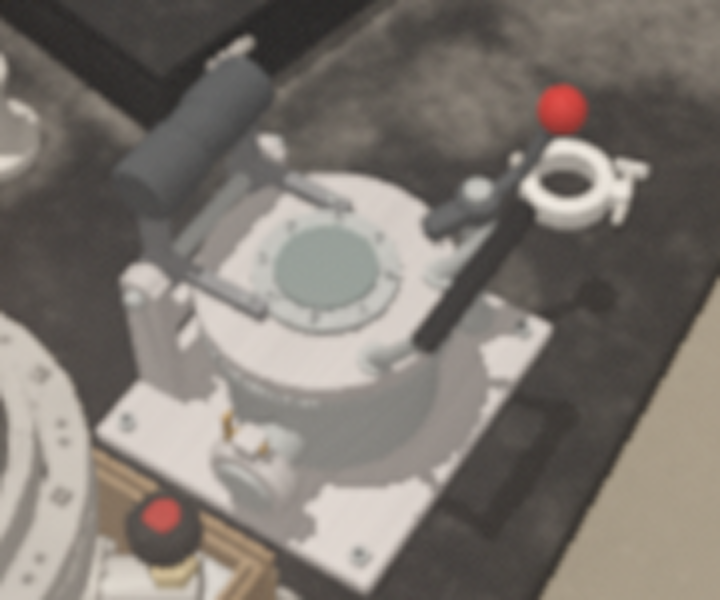

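View pics/b_side.png

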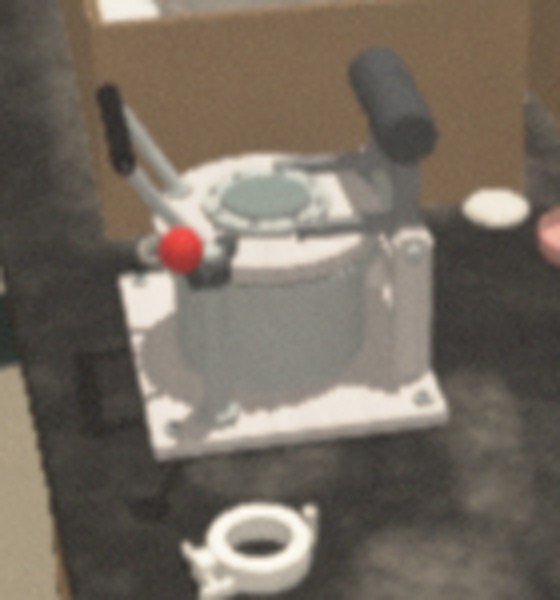

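```bash
cat > fit.py <<'E'
from h import *
from scipy.optimize import least_squares
def L2W(p,P):
    c,s=np.cos(p[2]),np.sin(p[2]);P=np.atleast_2d(P)
    return np.c_[p[0]+c*P[:,0]-s*P[:,1],p[1]+s*P[:,0]+c*P[:,1],P[:,2]]
E
python3 - <<'E'
from fit import *
a=cams.grab_frame('scene');b=cams.grab_frame('side')
ea=[(287,244),(311.3,212.5)];eb=[(232.2,178.2),(235.5,196)]
for i in range(2): print('bar',tri([a,b],[ea[i],eb[i]]),onz(a,ea[i],.152),onz(b,eb[i],.152))
ca=[(216,204),(240.5,181)];cb=[(299,171),(309,190)]
for i in range(2): print('cw',tri([a,b],[ca[i],cb[i]]),onz(a,ca[i],.15),onz(b,cb[i],.15))
for uv in [(317.5,241.2),(272,308),(204.5,268.7)]: print('base',onz(a,uv,.008))
for uv in [(244.5,268.7),(316,257.5)]: print('baseS',onz(b,uv,.004))
# lid viewport centre
print('vp',onz(a,(180+327/4,160+265/4),.108),onz(b,(205+265/4,155+197/4),.108))
def res(p):
    bar=L2W(p,[(-.077,.040,.152),(-.077,-.040,.152)])
    return np.r_[(proj(a,bar)-ea).ravel(),(proj(b,bar)-eb).ravel(),
      (proj(a,L2W(p,(-.039+.045*np.sin(p[3]-np.pi/2+0),-.0675,.14)))-(320.6,188.7)).ravel()*0]
r=least_squares(res,[.5,-.1,0,0]);print(r.x,r.fun)
p=r.x
k=L2W(p,(-.039,-.0675,.14))[0]; print('pivot',k)
E
```

```text
bar [ 0.43430063 -0.00631566  0.15392917] [ 0.43407433 -0.00737817  0.152     ] [ 0.43562056 -0.00191224  0.152     ]
bar [ 0.42931365 -0.08424094  0.15280994] [ 0.42930812 -0.08479729  0.152     ] [ 0.42976437 -0.08260002  0.152     ]
cw [ 0.57858398 -0.01733864  0.15786094] [ 0.5835625  -0.02248178  0.15      ] [ 0.58241298 -0.00195889  0.15      ]
cw [ 0.57800584 -0.09115619  0.14831868] [ 0.57550952 -0.08941644  0.15      ] [ 0.57864044 -0.09301304  0.15      ]
base [ 0.43141175 -0.13185193  0.008     ]
base [0.43767661 0.04001699 0.008     ]
base [0.59215241 0.03204736 0.008     ]
baseS [ 0.43255093 -0.12582765  0.004     ]
baseS [ 0.58614618 -0.1252263   0.004     ]
vp [ 0.50648081 -0.04623407  0.108     ] [ 0.50707044 -0.05717692  0.108     ]
[ 0.50875913 -0.05046257 -0.06256915  0.        ] [-0.67572997  0.65181829  0.15180335 -0.33041263 -0.2899133   0.84313454
  0.06009204  0.71001109  0.          0.        ]
pivot [ 0.46561479 -0.11539188  0.14      ]
```

```bash
python3 - <<'E'
from fit import *
a=cams.grab_frame('scene');b=cams.grab_frame('side')
for n,u,v in [('coppertop',(80,165),(277,28)),('copper flange',(107,228),(275,75)),('steel rim ctr',(133,285),(271,118)),('red knob',(220,291),(232,131))]:
    print(n,tri([a,b],[u,v]))
for uv in [(247,297),(160,232)]: print(onz(a,uv,.12))
for uv in [(240,208),(219,107),(333,170),(330,207),(352,214),(387,218)]: print('s',uv,onz(b,uv,.0),onz(b,uv,.13))
# knob angle
pv=np.array([.4656,-.1154]);k=np.array([.4445,-.1533]);d=k-pv;print(np.hypot(*d),np.arctan2(d[1],d[0]))
s=sensors.read_state();print(s['clock'])
crop(b,'pics/c_side.png',180,0,220,240,3)
E
```

```text
coppertop [0.58189555 0.17619004 0.41976948]
copper flange [0.57800918 0.18107025 0.3155675 ]
steel rim ctr [0.56605555 0.19091221 0.20693045]
red knob [0.45988695 0.1377844  0.20337224]
[0.45074549 0.09155153 0.12      ]
[0.65020461 0.05880949 0.12      ]
s (240, 208) [0.4664902  0.13325509 0.        ] [ 0.43564112 -0.09412853  0.13      ]
s (219, 107) [0.51824384 0.92375209 0.        ] [0.47688999 0.53591609 0.13      ]
s (333, 170) [7.59194692e-01 2.79662982e-01 1.11022302e-16] [0.66893346 0.02256199 0.13      ]
s (330, 207) [0.6844539  0.07928343 0.        ] [ 0.6093633  -0.13714521  0.13      ]
s (352, 214) [0.72510314 0.03261099 0.        ] [ 0.64176169 -0.17434423  0.13      ]
s (387, 218) [ 0.79890412 -0.00692139  0.        ] [ 0.7005828  -0.20585247  0.13      ]
0.04337764401163345 -2.078790487015805
0.45
```

View pics/c_side.png

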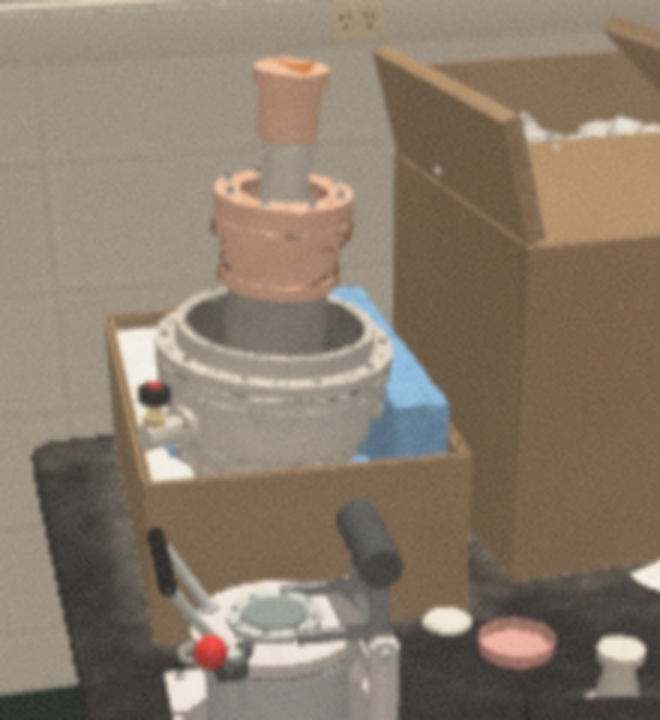

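>>> {"name": "send_rows", "arguments": {"steps": [[3,-40,0,0,0,-8.25],[3,-40,0,0,0,-8.25],[3,-40,0,0,0,-8.25],[3,-40,0,0,0,-8.25],[3,-40,0,0,0,-8.25],[20,-45,0,0,0,-8.25],[20,-45,0,0,0,-8.25],[20,-45,0,0,0,-8.25],[20,-45,0,0,0,-8.25],[10,-45,0,0,0,-8.25],[10,-45,0,0,0,-8.25],[10,-45,0,0,0,-8.25]], "jaw": 1}}

```text
clock: 1.65
tool_pos: [0.3314, -0.0072, 0.2391]
tool_rot: [[0.521, 0.853, 0.001], [0.853, -0.521, -0.0], [0.0, 0.001, -1.0]]
force: [1.6, 0.2, -1.3]
finger_gap: 0.0002
```

>>> {"name": "send_rows", "arguments": {"steps": [[12,-21,0,0,0,0],[12,-21,0,0,0,0],[12,-21,0,0,0,0],[12,-21,0,0,0,0],[12,-21,0,0,0,0],[12,-21,0,0,0,0],[0,0,-20,0,0,0],[0,0,-20,0,0,0],[0,0,0,0,0,0]]}}

```text
clock: 2.55
tool_pos: [0.4026, -0.1308, 0.1971]
tool_rot: [[0.516, 0.857, -0.004], [0.857, -0.516, 0.002], [0.0, -0.004, -1.0]]
force: [-0.1, 0.1, 0.1]
finger_gap: 0.0002
```

```bash
python3 - <<'E'
from fit import *
a=cams.grab_frame('scene');b=cams.grab_frame('side');w=cams.grab_frame('wrist')
cv2.imwrite('pics/d_wrist.png',w['pixels'][:,:,::-1])
crop(a,'pics/d_scene.png',180,140,180,150,4)
crop(b,'pics/d_side.png',180,110,190,150,4)
s=sensors.read_state();t=s['tool_pos'];print(t,s['force'])
print(proj(w,[[.4445,-.1533,.14],[.4676,-.115,.114]]),proj(a,t),proj(b,t))
E
```

```text
[ 0.40378446 -0.13138592  0.19964855] [-0.02155286 -0.06670644 -0.03541031]
[[343.8044607  220.96835031]
 [340.76225049 150.33447911]] [[339.08130493 181.27008315]] [[224.26396936 187.23075961]]
```

View pics/d_wrist.png

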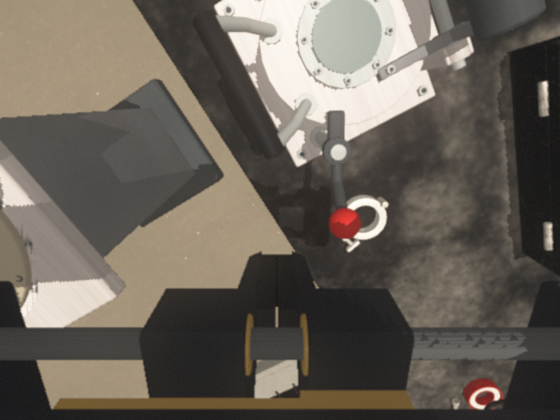

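View pics/d_scene.png

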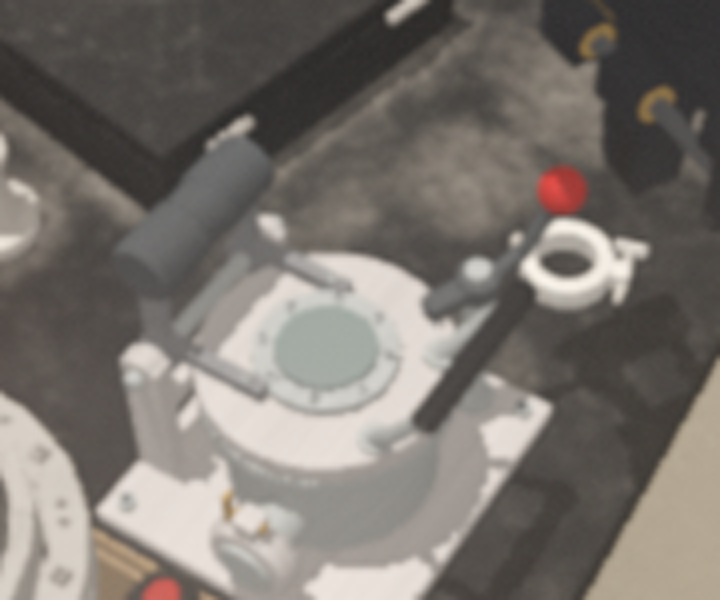

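View pics/d_side.png

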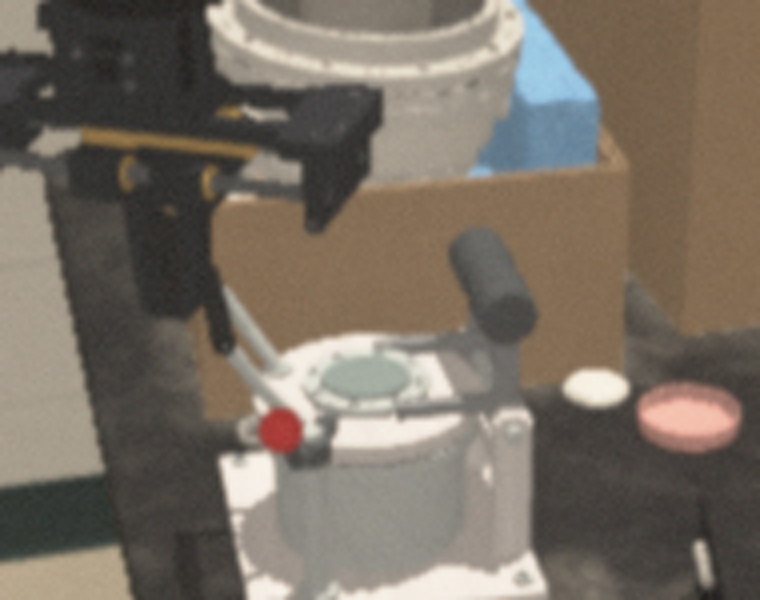

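```bash
python3 - <<'E'
import numpy as np
r=np.array([-48.1,-23.5]);p=r.copy();q=0
for i in range(1,25):
    a=np.radians(4*i);R=np.array([[np.cos(a),-np.sin(a)],[np.sin(a),np.cos(a)]]);n=R@r
    d=np.round(n-p,1);p=p+d;print(i,d.tolist(),(p+[467.6,-115]).round(1))
E
```

```text
1 [1.8, -3.3] [ 421.3 -141.8]
2 [1.9, -3.2] [ 423.2 -145. ]
3 [2.2, -3.0] [ 425.4 -148. ]
4 [2.4, -2.8] [ 427.8 -150.8]
5 [2.6, -2.7] [ 430.4 -153.5]
6 [2.8, -2.5] [ 433.2 -156. ]
7 [3.0, -2.3] [ 436.2 -158.3]
8 [3.1, -2.1] [ 439.3 -160.4]
9 [3.2, -1.9] [ 442.5 -162.3]
10 [3.4, -1.6] [ 445.9 -163.9]
11 [3.4, -1.4] [ 449.3 -165.3]
12 [3.6, -1.2] [ 452.9 -166.5]
13 [3.6, -0.9] [ 456.5 -167.4]
14 [3.7, -0.6] [ 460.2 -168. ]
15 [3.7, -0.4] [ 463.9 -168.4]
16 [3.7, -0.1] [ 467.6 -168.5]
17 [3.8, 0.1] [ 471.4 -168.4]
18 [3.7, 0.4] [ 475.1 -168. ]
19 [3.7, 0.6] [ 478.8 -167.4]
20 [3.6, 1.0] [ 482.4 -166.4]
21 [3.5, 1.1] [ 485.9 -165.3]
22 [3.5, 1.4] [ 489.4 -163.9]
23 [3.4, 1.6] [ 492.8 -162.3]
24 [3.2, 1.9] [ 496.  -160.4]
```

>>> {"name": "send_rows", "arguments": {"steps": [[0,0,-25,0,0,0],[0,0,-25,0,0,0],[0,0,-20,0,0,0],[4,-2,0,0,0,0],[4,-2,0,0,0,0],[4,-2,0,0,0,0],[4,-2,0,0,0,0]]}}

```text
clock: 3.4
tool_pos: [0.4204, -0.1397, 0.1298]
tool_rot: [[0.516, 0.857, 0.002], [0.857, -0.516, -0.001], [-0.0, 0.002, -1.0]]
force: [0.3, -0.1, 1.2]
finger_gap: 0.0002
```

>>> {"name": "send_rows", "arguments": {"steps": [[1.8,-3.3,0,0,0,4],[1.9,-3.2,0,0,0,4],[2.2,-3.0,0,0,0,4],[2.4,-2.8,0,0,0,4],[2.6,-2.7,0,0,0,4],[2.8,-2.5,0,0,0,4],[3.0,-2.3,0,0,0,4],[3.1,-2.1,0,0,0,4]]}}

```text
clock: 4.2
tool_pos: [0.4395, -0.1612, 0.1293]
tool_rot: [[-0.02, 1.0, 0.0], [1.0, 0.02, -0.0], [-0.0, 0.0, -1.0]]
force: [-0.7, 1.5, 0.4]
finger_gap: 0.0009
```

```bash
python3 - <<'E'
from fit import *
a=cams.grab_frame('scene');b=cams.grab_frame('side');w=cams.grab_frame('wrist')
cv2.imwrite('pics/e_wrist.png',w['pixels'][:,:,::-1])
crop(a,'pics/e_scene.png',180,140,180,150,4)
E
```

```text
(no output)
```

View pics/e_scene.png

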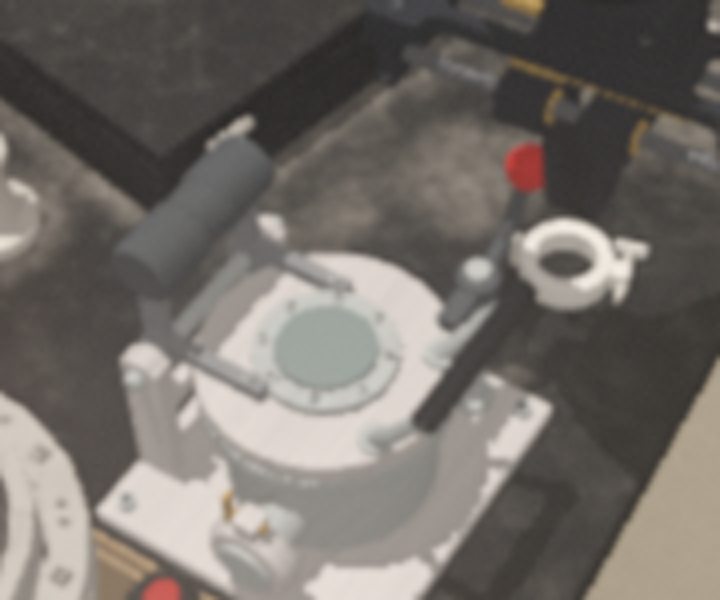

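View pics/e_wrist.png

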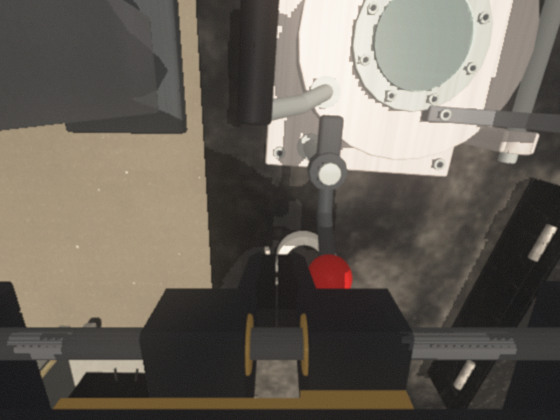

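>>> {"name": "send_rows", "arguments": {"steps": [[3.2,-1.9,0,0,0,4],[3.4,-1.6,0,0,0,4],[3.4,-1.4,0,0,0,4],[3.6,-1.2,0,0,0,4],[3.6,-0.9,0,0,0,4],[3.7,-0.6,0,0,0,4],[3.7,-0.4,0,0,0,4],[3.7,-0.1,0,0,0,4],[3.8,0.1,0,0,0,4]]}}

```text
clock: 5.25
tool_pos: [0.4713, -0.1691, 0.129]
tool_rot: [[-0.602, 0.799, -0.0], [0.799, 0.602, -0.0], [0.0, -0.0, -1.0]]
force: [-1.7, 0.5, -0.1]
finger_gap: 0.0002
```

>>> {"name": "send_rows", "arguments": {"steps": [[3.7,0.4,0,0,0,4],[3.7,0.6,0,0,0,4],[3.6,1.0,0,0,0,4]]}}

```text
clock: 5.55
tool_pos: [0.4824, -0.1672, 0.129]
tool_rot: [[-0.755, 0.656, -0.0], [0.656, 0.755, -0.0], [-0.0, -0.0, -1.0]]
force: [-1.9, 0.0, -1.1]
finger_gap: 0.0001
```

```bash
python3 - <<'E'
from fit import *
w=cams.grab_frame('wrist')
cv2.imwrite('pics/f_wrist.png',w['pixels'][:,:,::-1]);print(sensors.read_state()['force'])
E
```

```text
[-1.7988908  -1.32714706  1.27551476]
```

View pics/f_wrist.png

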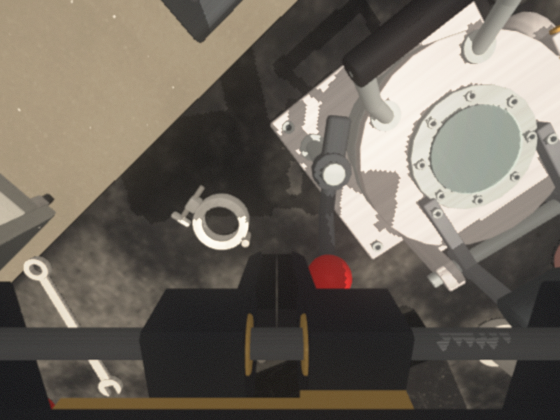

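>>> {"name": "send_rows", "arguments": {"steps": [[3.5,1.1,0,0,0,4],[3.5,1.4,0,0,0,4]]}}

```text
clock: 5.8
tool_pos: [0.4893, -0.1648, 0.129]
tool_rot: [[-0.838, 0.546, 0.0], [0.546, 0.838, -0.0], [-0.0, -0.0, -1.0]]
force: [-1.8, -0.5, 0.5]
finger_gap: 0.0004
```

>>> {"name": "send_rows", "arguments": {"steps": [[3.4,1.6,0,0,0,4]]}}

```text
clock: 5.9
tool_pos: [0.4927, -0.1632, 0.129]
tool_rot: [[-0.874, 0.486, 0.0], [0.486, 0.874, -0.0], [-0.0, -0.0, -1.0]]
force: [-0.8, -0.8, 0.9]
finger_gap: 0.0004
```

>>> {"name": "send_rows", "arguments": {"steps": [[2,2.5,0,0,0,0],[0,0,0,0,0,0]]}}

```text
clock: 6.1
tool_pos: [0.495, -0.1608, 0.129]
tool_rot: [[-0.873, 0.488, 0.001], [0.488, 0.873, -0.001], [-0.001, -0.001, -1.0]]
force: [-0.3, -3.5, 0.4]
finger_gap: 0.0008
```

>>> {"name": "send_rows", "arguments": {"steps": [[1,1.7,0,0,0,0],[0,0,0,0,0,0]]}}

```text
clock: 6.3
tool_pos: [0.4954, -0.1603, 0.129]
tool_rot: [[-0.873, 0.487, -0.001], [0.487, 0.873, -0.003], [-0.001, -0.003, -1.0]]
force: [-3.9, -9.9, 0.6]
finger_gap: 0.0005
```

>>> {"name": "send_rows", "arguments": {"steps": [[1,1.7,0,0,0,0],[0,0,0,0,0,0]]}}

```text
clock: 6.5
tool_pos: [0.4957, -0.16, 0.1291]
tool_rot: [[-0.873, 0.488, -0.002], [0.488, 0.873, -0.006], [-0.001, -0.006, -1.0]]
force: [-9.4, -17.0, 1.1]
finger_gap: 0.0004
```

>>> {"name": "send_rows", "arguments": {"steps": [[-4,-7,0,0,0,0],[-4,-7,0,0,0,0],[-6,-10,0,0,0,0],[-6,-6,30,0,0,0],[-10,0,40,0,0,0],[-20,0,30,0,0,0],[-30,15,0,0,0,-7],[-30,20,0,0,0,-7],[-20,30,0,0,0,-8],[0,30,0,0,0,-8],[0,30,0,0,0,-8]]}}

```text
clock: 7.6
tool_pos: [0.3659, -0.0614, 0.229]
tool_rot: [[-0.383, 0.924, 0.001], [0.924, 0.383, 0.0], [-0.0, 0.001, -1.0]]
force: [0.3, -0.1, 0.1]
finger_gap: 0.0005
```

```bash
python3 - <<'E'
from fit import *
a=cams.grab_frame('scene');b=cams.grab_frame('side');w=cams.grab_frame('wrist')
cv2.imwrite('pics/g_wrist.png',w['pixels'][:,:,::-1])
crop(a,'pics/g_scene.png',180,140,180,150,4)
crop(b,'pics/g_side.png',180,110,190,150,4)
s=sensors.read_state();print(s['tool_pos'],s['force'])
E
```

```text
[ 0.36644747 -0.06136619  0.22893421] [-0.05706962 -0.76905962 -0.11588125]
```

View pics/g_scene.png

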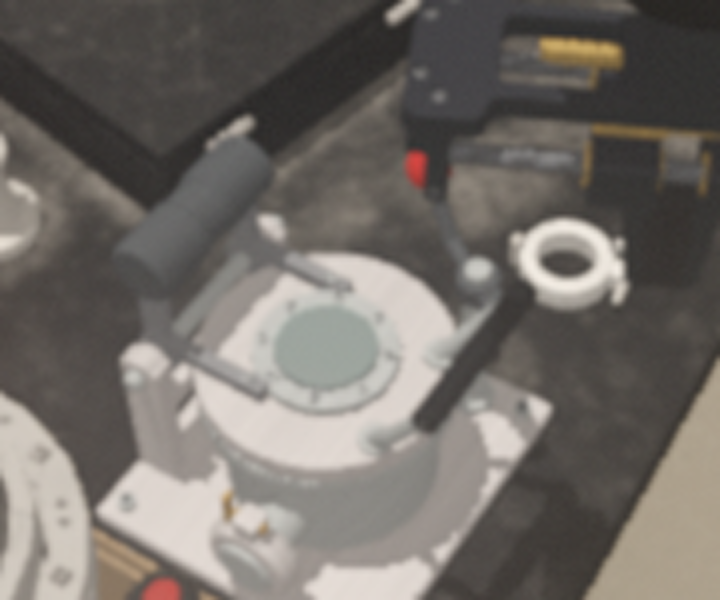

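View pics/g_wrist.png

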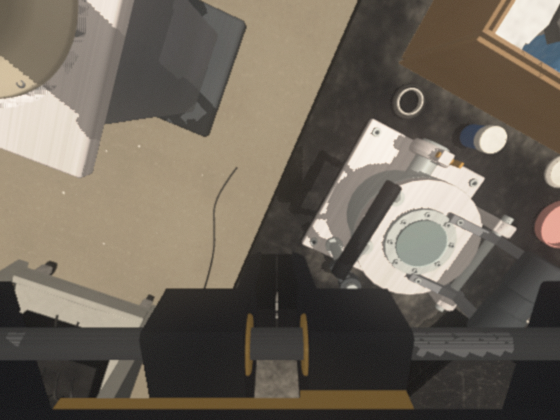

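View pics/g_side.png

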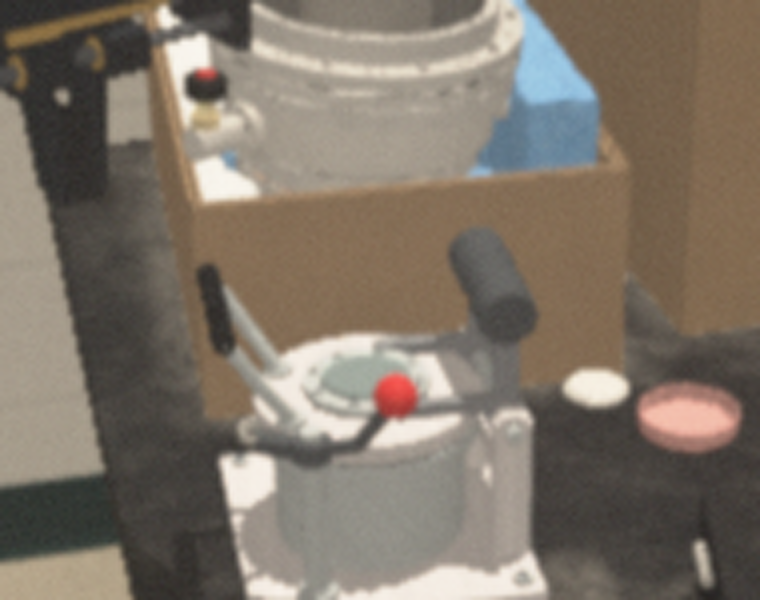

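>>> {"name": "send_rows", "arguments": {"steps": [[0,5,0,0,0,-8.5],[0,5,-24,0,0,-8.5],[0,6,-24,0,0,-8.5],[0,0,-24,0,0,0],[0,0,-24,0,0,0],[8,0,0,0,0,0],[8,0,0,0,0,0],[8,0,0,0,0,0],[8,0,0,0,0,0],[0,0,0,0,0,0]]}}

```text
clock: 8.75
tool_pos: [0.4001, -0.0464, 0.1333]
tool_rot: [[0.044, 0.999, 0.002], [0.999, -0.044, -0.001], [-0.001, 0.002, -1.0]]
force: [0.6, 0.5, -0.6]
finger_gap: 0.0004
```

```bash
python3 - <<'E'
from fit import *
a=cams.grab_frame('scene');b=cams.grab_frame('side');w=cams.grab_frame('wrist')
cv2.imwrite('pics/i_wrist.png',w['pixels'][:,:,::-1])
crop(b,'pics/i_side.png',180,110,190,150,4)
s=sensors.read_state();print(s['tool_pos'],s['force'])
# arc table relative to bar start, dir lock x
th=np.r_[0,np.arange(.04,1.09,.04)]
X=-158*np.cos(.404+th);Z=158*np.sin(.404+th)
for i in range(1,len(th)): print(round(th[i],2),round(X[i]-X[i-1],1),round(Z[i]-Z[i-1],1))
E
```

```text
[ 0.3986365  -0.04601898  0.13290585] [-0.0488121  -0.84038265 -0.57781287]
0.04 2.6 5.8
0.08 2.8 5.7
0.12 3.1 5.5
0.16 3.3 5.4
0.2 3.5 5.3
0.24 3.7 5.1
0.28 3.9 5.0
0.32 4.1 4.8
0.36 4.3 4.6
0.4 4.5 4.5
0.44 4.6 4.3
0.48 4.8 4.1
0.52 5.0 3.9
0.56 5.1 3.7
0.6 5.3 3.5
0.64 5.4 3.3
0.68 5.5 3.1
0.72 5.6 2.8
0.76 5.8 2.6
0.8 5.9 2.4
0.84 5.9 2.1
0.88 6.0 1.9
0.92 6.1 1.7
0.96 6.2 1.4
1.0 6.2 1.2
1.04 6.3 0.9
1.08 6.3 0.7
```

View pics/i_side.png

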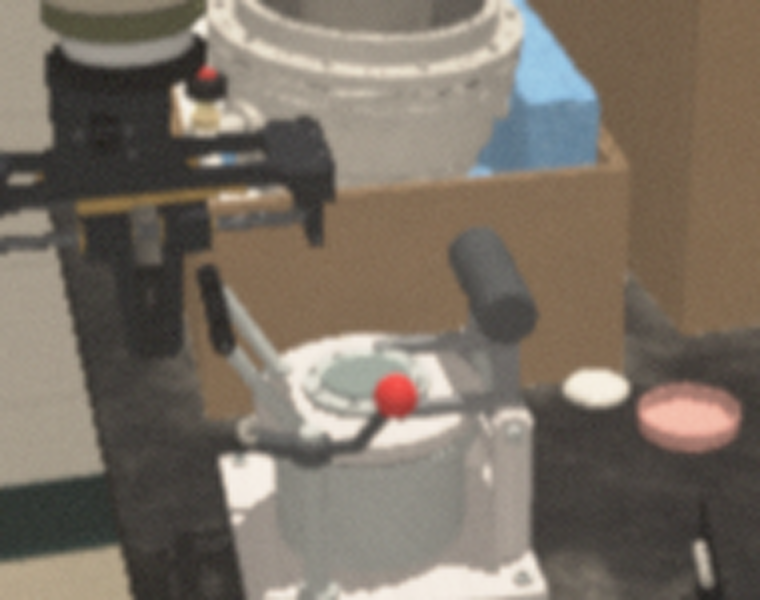

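View pics/i_wrist.png

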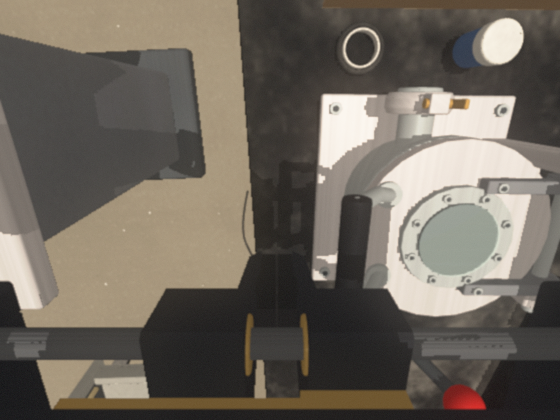

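>>> {"name": "send_rows", "arguments": {"steps": [[3,0,0,0,0,0],[3,0,0,0,0,0],[0,0,0,0,0,0]]}}

```text
clock: 9.2
tool_pos: [0.4051, -0.0462, 0.1328]
tool_rot: [[0.044, 0.999, 0.0], [0.999, -0.044, -0.0], [-0.0, 0.0, -1.0]]
force: [0.6, 0.1, 0.1]
finger_gap: 0.0003
```

>>> {"name": "send_rows", "arguments": {"steps": [[2,0,0,0,0,0],[2,0,0,0,0,0],[0,0,0,0,0,0]]}}

```text
clock: 9.5
tool_pos: [0.409, -0.0462, 0.1328]
tool_rot: [[0.044, 0.999, 0.0], [0.999, -0.044, -0.0], [-0.0, 0.0, -1.0]]
force: [0.1, 0.3, 0.9]
finger_gap: 0.0005
```

>>> {"name": "send_rows", "arguments": {"steps": [[2,0,0,0,0,0],[2,0,0,0,0,0],[0,0,0,0,0,0]]}}

```text
clock: 9.8
tool_pos: [0.4105, -0.046, 0.1326]
tool_rot: [[0.044, 0.999, -0.006], [0.999, -0.044, 0.0], [-0.0, -0.006, -1.0]]
force: [-14.6, -4.1, 8.2]
finger_gap: 0.0007
```

>>> {"name": "send_rows", "arguments": {"steps": [[2,0,0,0,0,0],[0,0,0,0,0,0]]}}

```text
clock: 10.0
tool_pos: [0.4105, -0.0459, 0.1326]
tool_rot: [[0.043, 0.999, -0.011], [0.999, -0.043, -0.0], [-0.001, -0.011, -1.0]]
force: [-26.0, -6.4, 17.4]
finger_gap: 0.0004
```

>>> {"name": "send_rows", "arguments": {"steps": [[-3,0,0,0,0,0],[1.5,0,3,0,0,0],[1.5,0,3,0,0,0],[1.5,0,3,0,0,0]]}}

```text
clock: 10.4
tool_pos: [0.4141, -0.046, 0.1413]
tool_rot: [[0.044, 0.999, -0.006], [0.999, -0.044, 0.0], [-0.0, -0.006, -1.0]]
force: [-12.1, -3.8, 2.5]
finger_gap: 0.0005
```

>>> {"name": "send_rows", "arguments": {"steps": [[2.8,0,5.7,0,0,0],[3.0,-0.2,5.5,0,0,0],[3.2,-0.2,5.4,0,0,0],[3.4,-0.2,5.3,0,0,0]]}}

```text
clock: 10.8
tool_pos: [0.4269, -0.0468, 0.1635]
tool_rot: [[0.044, 0.999, -0.005], [0.999, -0.044, -0.0], [-0.0, -0.005, -1.0]]
force: [-9.9, -3.1, 4.2]
finger_gap: 0.0004
```

```bash
python3 - <<'E'
from fit import *
a=cams.grab_frame('scene');b=cams.grab_frame('side')
crop(a,'pics/j_scene.png',180,140,180,150,4)
crop(b,'pics/j_side.png',180,110,190,150,4)
s=sensors.read_state();print(s['tool_pos'],s['force'])
E
```

```text
[ 0.42723377 -0.04677844  0.16393306] [-12.02774223  -3.2755089    4.15831379]
```

View pics/j_side.png

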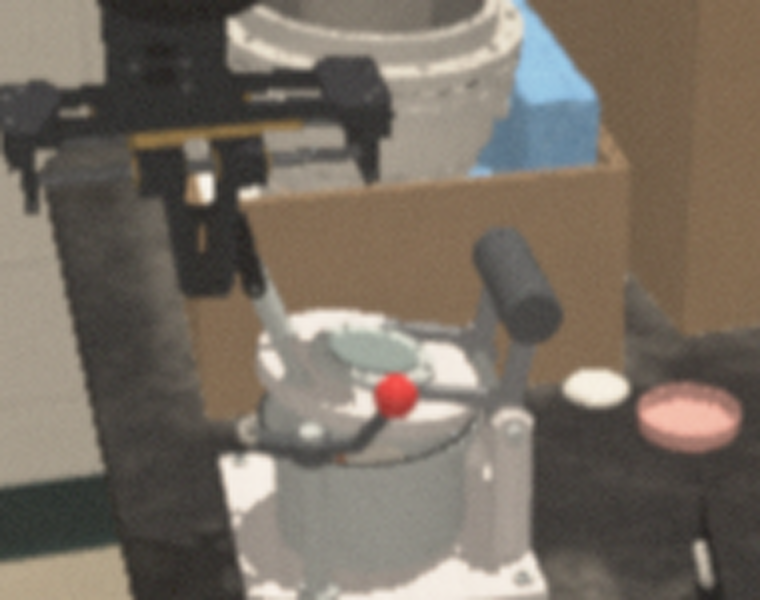

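View pics/j_scene.png

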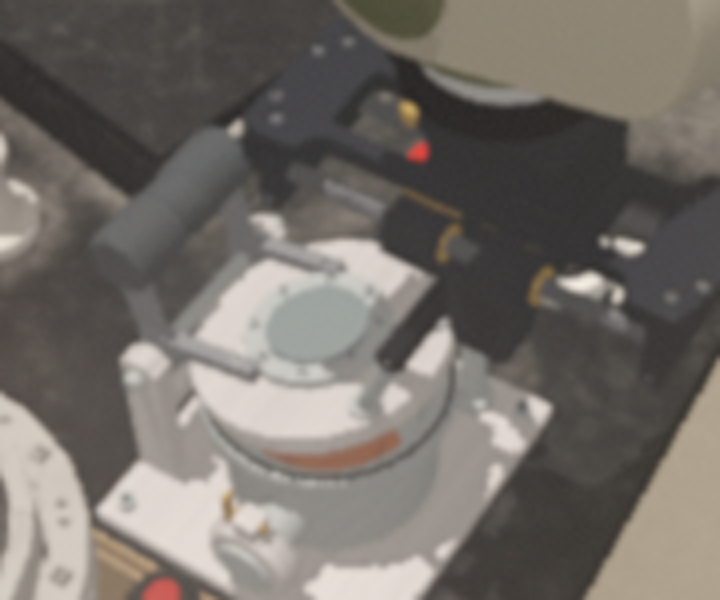

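>>> {"name": "send_rows", "arguments": {"steps": [[3.5,-0.2,5.4,0,0,0],[3.7,-0.2,5.2,0,0,0],[3.9,-0.2,5.0,0,0,0],[4.1,-0.2,4.8,0,0,0],[4.3,-0.2,4.6,0,0,0],[4.5,-0.2,4.5,0,0,0],[4.6,-0.2,4.3,0,0,0]]}}

```text
clock: 11.6
tool_pos: [0.4577, -0.0482, 0.1978]
tool_rot: [[0.045, 0.999, 0.0], [0.999, -0.045, -0.0], [-0.0, 0.0, -1.0]]
force: [-2.5, -1.2, -0.5]
finger_gap: 0.0007
```

>>> {"name": "send_rows", "arguments": {"steps": [[5.0,-0.2,3.9,0,0,0],[5.1,-0.2,3.7,0,0,0],[5.3,-0.2,3.5,0,0,0],[5.4,-0.2,3.3,0,0,0],[5.5,-0.2,3.1,0,0,0],[5.6,-0.2,2.8,0,0,0]]}}

```text
clock: 12.2
tool_pos: [0.4898, -0.0493, 0.218]
tool_rot: [[0.044, 0.999, 0.0], [0.999, -0.044, 0.0], [0.0, 0.0, -1.0]]
force: [-1.4, -0.2, 0.7]
finger_gap: 0.0005
```

```bash
python3 - <<'E'
from fit import *
b=cams.grab_frame('side')
crop(b,'pics/k_side.png',180,90,190,150,4)
s=sensors.read_state();print(s['tool_pos'],s['force'])
E
```

```text
[ 0.49060985 -0.04940191  0.21831343] [ 0.06241515 -0.93214706  0.33858025]
```

View pics/k_side.png

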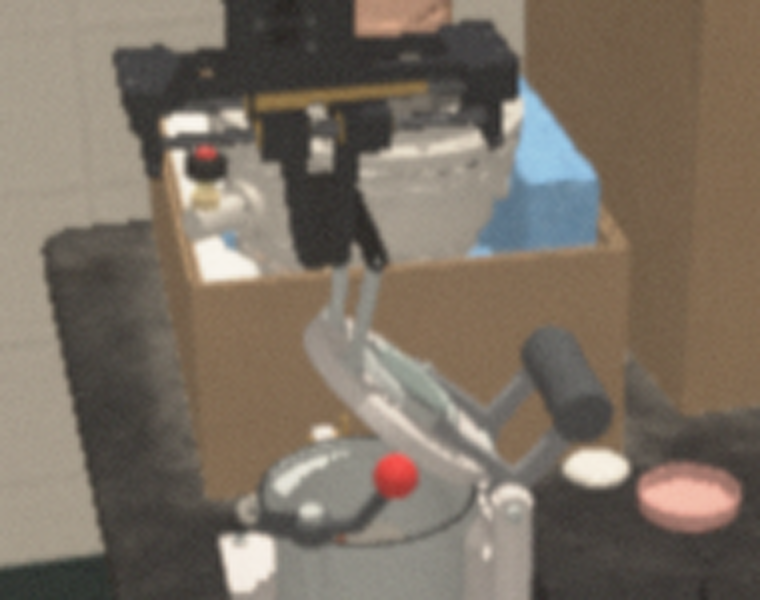

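>>> {"name": "send_rows", "arguments": {"steps": [[5.0,-0.2,2.4,0,0,0],[5.0,-0.2,2.1,0,0,0],[5.0,-0.2,1.9,0,0,0],[5.0,-0.2,1.6,0,0,0],[5.0,-0.2,1.3,0,0,0]]}}

```text
clock: 12.75
tool_pos: [0.5147, -0.0503, 0.2272]
tool_rot: [[0.044, 0.999, 0.0], [0.999, -0.044, 0.0], [0.0, 0.0, -1.0]]
force: [-0.1, 0.0, 0.5]
finger_gap: 0.0004
```

```bash
python3 - <<'E'
from fit import *
b=cams.grab_frame('side')
crop(b,'pics/l_side.png',180,90,190,150,4)
s=sensors.read_state();print(s['tool_pos'],s['force'])
E
```

```text
[ 0.51526192 -0.05044447  0.22728416] [-0.62102041  0.16201589 -0.67717446]
```

View pics/l_side.png

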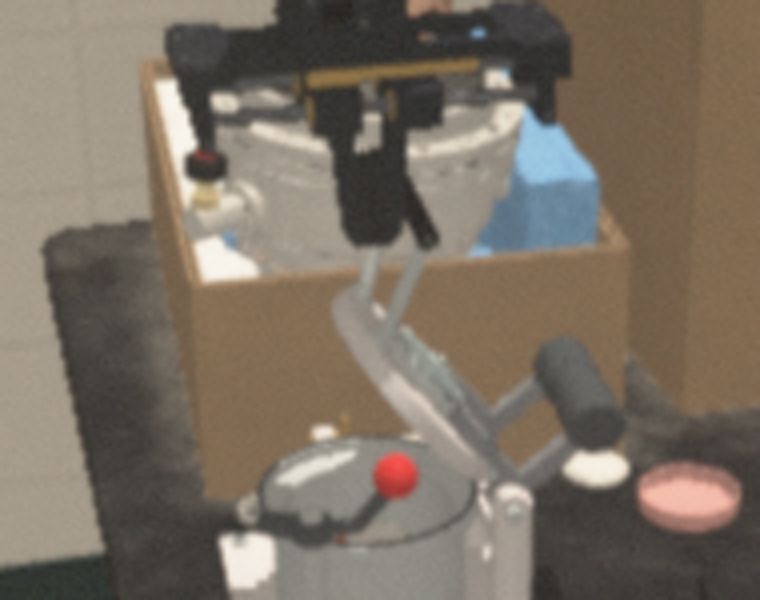

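>>> {"name": "send_rows", "arguments": {"steps": [[4,-0.2,1,0,0,0],[4,-0.2,0.8,0,0,0],[3,0,0.5,0,0,0],[0,0,0,0,0,0]]}}

```text
clock: 13.2
tool_pos: [0.5255, -0.0507, 0.2293]
tool_rot: [[0.044, 0.999, 0.0], [0.999, -0.044, -0.0], [-0.0, 0.0, -1.0]]
force: [0.5, -0.2, -0.4]
finger_gap: 0.0003
```

```bash
python3 - <<'E'
from fit import *
b=cams.grab_frame('side')
crop(b,'pics/m_side.png',180,90,190,150,4)
s=sensors.read_state();print(s['tool_pos'],s['force'])
E
```

```text
[ 0.5252489  -0.05073003  0.2292886 ] [-0.43448097  0.44181065  0.26574745]
```

View pics/m_side.png

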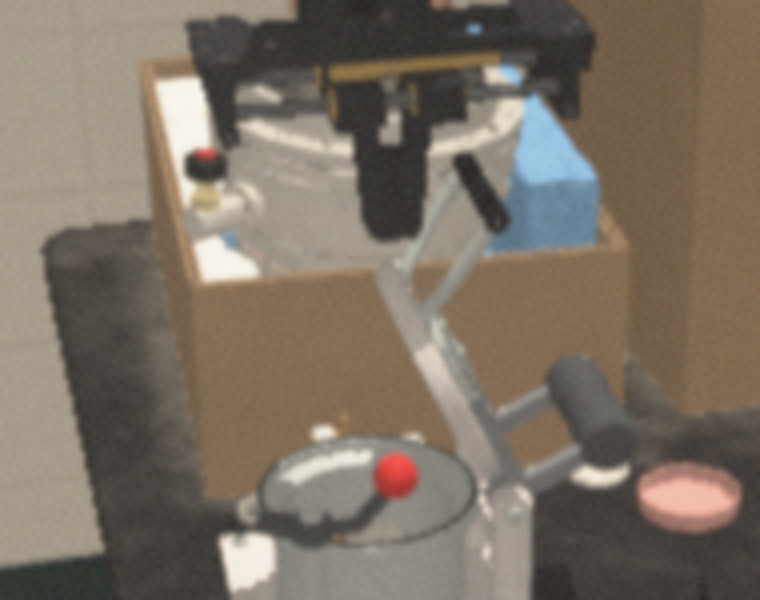

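>>> {"name": "send_rows", "arguments": {"steps": [[-8,0,4,0,0,0],[-15,0,8,0,0,0],[-25,0,8,0,0,0],[-30,0,0,0,0,0],[-30,0,0,0,0,0],[-30,0,0,0,0,0],[-20,0,0,0,0,0],[0,0,0,0,0,0],[0,0,0,0,0,0],[0,0,0,0,0,0],[0,0,0,0,0,0],[0,0,0,0,0,0]]}}

```text
clock: 14.45
tool_pos: [0.3676, -0.0507, 0.2492]
tool_rot: [[0.044, 0.999, -0.0], [0.999, -0.044, 0.0], [0.0, -0.0, -1.0]]
force: [-0.0, -0.4, -0.9]
finger_gap: 0.0005
```

```bash
python3 - <<'E'
from fit import *
b=cams.grab_frame('side');w=cams.grab_frame('wrist');a=cams.grab_frame('scene')
cv2.imwrite('pics/n_wrist.png',w['pixels'][:,:,::-1])
crop(b,'pics/n_side.png',180,90,190,150,4)
crop(a,'pics/n_scene.png',160,120,200,150,4)
s=sensors.read_state();print(s['tool_pos'],s['force'])
E
```

```text
[ 0.36731998 -0.05070445  0.2492196 ] [ 0.1802319  -1.09181301 -0.25691341]
```

View pics/n_side.png

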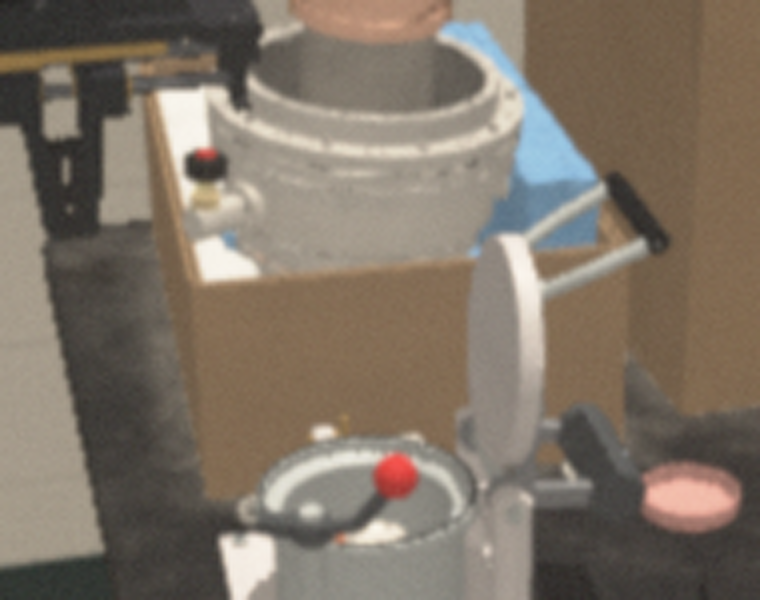

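View pics/n_wrist.png

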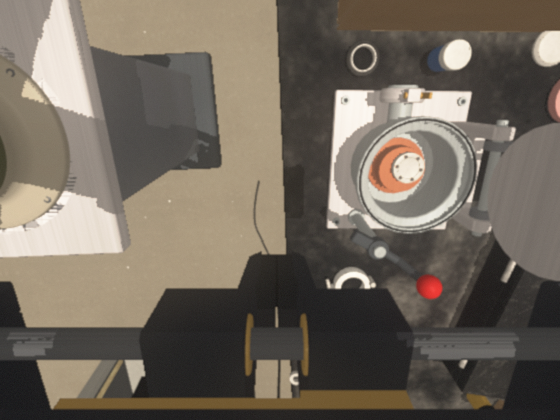

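View pics/n_scene.png

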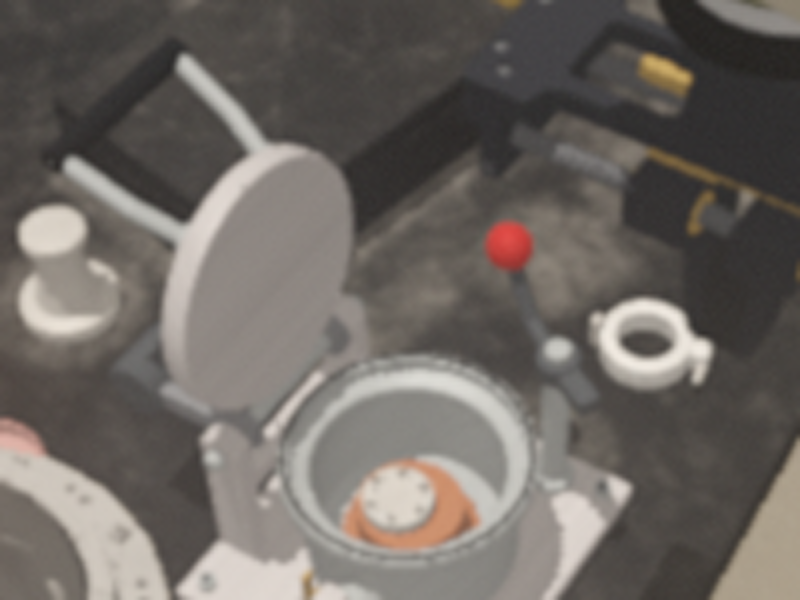

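>>> {"name": "send_rows", "arguments": {"steps": [[-10,0,0,0,0,0],[0,0,0,0,0,0],[0,0,0,0,0,0],[0,0,0,0,0,0],[0,0,0,0,0,0],[0,0,0,0,0,0],[0,0,0,0,0,0],[0,0,0,0,0,0],[0,0,0,0,0,0],[0,0,0,0,0,0]]}}

```text
clock: 15.6
tool_pos: [0.3572, -0.0507, 0.2493]
tool_rot: [[0.044, 0.999, -0.0], [0.999, -0.044, 0.0], [0.0, -0.0, -1.0]]
force: [-0.7, -0.3, -0.5]
finger_gap: 0.0006
```

```bash
python3 - <<'E'
from fit import *
b=cams.grab_frame('side');a=cams.grab_frame('scene')
crop(b,'pics/o_side.png',180,90,190,150,4)
old=cv2.imread('pics/n_side.png');new=cv2.imread('pics/o_side.png');print(np.abs(old.astype(int)-new)[:,400:].mean(),np.abs(old.astype(int)-new)[:,400:].max())
p=(.510,-.0495,-.045)
for th in (1.5,1.66):
    P=L2W(p,[(.068-.158*np.cos(.404+th),s*.042,.09+.158*np.sin(.404+th)) for s in (1,-1)]);print(th,(proj(b,P)-[180,90])*4,(proj(a,P)-[160,120])*4)
K=tri([a,b],[(160+509/4,120+244/4),(180+396/4,90+477/4)]);d=K[:2]-L2W(p,(-.039,-.0675,.14))[0,:2];print(K,np.hypot(*d),np.arctan2(d[1],d[0])+2.11)
E
```

```text
1.5984722222222223 12
1.5 [[572.04172764 167.60637108]
 [616.52014963 229.23204513]] [[ 88.1854093  165.99425326]
 [214.06768128  47.98084594]]
1.66 [[614.13919265 181.91076612]
 [661.21698181 244.03435399]] [[ 49.06720732 162.80262829]
 [174.63102979  47.32861144]]
[ 0.50522886 -0.13806386  0.14096518] 0.043698513916322075 1.5587663767898259
```

```bash
python3 - <<'E'
from station import env
print(env.hand_in())
E
```

```text
the job is handed in; nothing more can be done
None
```

The load lock is open: the clamp is at its stop, the lid rests open against its own stop, and I handed the job in at about 15.7 s of the 48 s allowed. No verdict was reported.

**Clamp:** I pushed the red knob round with the shut fingers. The stop showed as the push force rising to about 19 N with no further travel. The knob had turned about 1.56 rad from where it started, and the pictures show the nose clear of the lid.

**Lid:** I pushed the black bar along its arc with the outside of the fingers. The first push, held level, jammed against friction at about 32 N without moving the lid. I eased off and followed the arc upwards, and the lid rose. Beyond the balance point it left the fingers and tipped back by itself.

**Last checks:**
- **Lid angle:** the bar's position in the side and scene views matches 1.66 rad, which is the stop.
- **Lid at rest:** two side pictures 1.2 s apart show no change beyond image noise.
- **Loose parts:** the centring ring, jar, ring clamp and blank look undisturbed in the pictures. I did not measure their positions.
- **Robot:** it stands clear of everything, with wrist force near zero.

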